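# Set the month ring and knock the carton coder's sprung punch home

### The job

On the carton coder, turn only the black outer month ring until its yellow line meets the red index, leaving the silver year knob inside it as it is, and let go. Then take the mallet from its green mat and, with its face square to the cap, knock the yellow-capped sprung punch down with a brisk blow until it latches; its height is set anew each time, so go by feel, stop as soon as it is home instead of ramming it, and keep the gripper off it. Stand the mallet back on its face on the middle of the mat, and leave the bottles, cartons and cup where they are.

Things in the scene. Friction and masses are not known exactly. Their poses are not given: they have to be found in the camera images.
- coder: Carton coder, fixed; grey base 160 (x) x 270 (y) x 20 mm, origin under its centre. Front is -x, z up. White dial pedestal (120 x 105 mm, top 70 mm above the table) centred at (-10, 75) mm. The punch axis is vertical at (0, -75) mm; the punch sits in a grey head set at a different height each time; its arm, 50 mm wide, ends 35 mm below the cap's top; the column is behind (+x).
- dial_centre (a point): On the common vertical axis of ring and knob, at the ring's mid height, 90 mm above the table. The ring is a smooth cylinder 56 mm in diameter, 78 to 102 mm above the table (8 mm clear of the pedestal top); the year knob above it is 26 mm in diameter, 102 to 118 mm high. Grip the ring alone, from above, fingers either side of the knob.
- index_mark (a point): Red index line painted on the pedestal top, on the front (-x) side of the dial, 45 mm from its axis.
- month_ring (a joint): Black outer ring of the dial, rad: 0 with its yellow line at the red index (line towards the coder's -x), positive counter-clockwise from above. Starts between 0.5 and 1.3, so turn it clockwise; within 0.1 of 0 counts as set. Stops at -1.9 and 1.9. Stays where it is left (friction 0.06 Nm).
- ring_mark (a point): Outer end of the ring's yellow line, on its upper rim, 28 mm from the axis.
- year_knob (a joint): Inner silver knob on the same axis, turns independently and very freely, in rad, 0 with its blue line towards the coder's -x, positive counter-clockwise. Starts anywhere from -0.8 to 0.8 and must not be turned by more than about 0.2 rad.
- knob_mark (a point): Outer end of the year knob's blue line, on its upper rim, 13 mm from the axis.
- punch (a joint): Sprung punch under a yellow cap, 32 mm across. Cap top when up: 150 to 195 mm above the table, not measured: feel for it. 0 up, 0.013 m down on a hard stop. Resists with 12 N at first, falling evenly to 0 at 10 mm, then snaps down and stays latched; let go earlier it springs up. Must pass 1.5 to 8 mm at over 0.03 m/s (come down at 0.05 to 0.1 m/s); over 100 N is ramming.
- mat: Green rubber mat 120 x 120 x 4 mm fixed on the table to the left or right; origin at the centre of its underside.
- mallet: Loose mallet, 0.3 to 0.42 kg, standing on a face. Head: upright black cylinder, 50 mm diameter, 72 mm tall; origin at the centre of its lower face, z up. Handle: bar 20 mm wide, 26 mm tall, level along the mallet's -x, 25 to 147 mm from the head axis, centre line 36 mm above the lower face. Mass centre about 15 mm from the head axis. It turns in the fingers if pressed hard: keep it within 0.15 rad of upright on the punch.
- mallet_grip (a point): Point on the handle's centre line 50 mm from the head axis: a good place to grip across the handle.
- bottle_a: Amber bottle, 44 mm in diameter, 70 mm tall, behind the coder; leave alone. Origin under its centre.
- bottle_b: Amber bottle, 52 mm in diameter, 100 mm tall, behind the coder; leave alone. Origin under its centre.
- bottle_tray: Amber bottle, 42 mm in diameter, 65 mm tall, in a blue tray on the side opposite the mat; leave alone. Origin under its centre.
- carton_tray: Medicine carton 45 x 95 x 22 mm in the blue tray; leave alone. Origin under its centre.
- carton_a: Medicine carton 50 x 100 x 25 mm lying behind the right-hand place (mat or tray); leave alone. Origin under its centre.
- cup: Open white cup, 64 mm in diameter, 60 mm tall, behind the coder; leave alone. Origin under its centre.
Not all that is in view belongs to the job. Of the things that look like the mat, take the one that is farthest from the robot's base at the start.

How it is judged:
On the way, in this order (a step that is already met when the one before it is completed fails the run):
1. the month ring's yellow line is at the red index (within 0.1 rad) and the ring has been let go (value of joint month_ring between -0.1 and 0.1 rad and contact force between the fingers and month_ring below 0.1 N), for 0.2 s.
2. the mallet has been lifted at least 40 mm clear of its mat (height (world z) of mallet above 0.044 m), for 0.1 s.
3. the mallet drives the punch down faster than 0.03 m/s, between 1.5 and 8 mm of its stroke (value of joint punch between 0.0015 and 0.008 m and velocity of joint punch above 0.03 m/s and contact force between mallet and punch above 1 N).
4. the punch is latched down (over 11.5 mm) (value of joint punch above 0.0115 m), for 0.3 s.
At the end, for the whole second after the job is handed in: The month ring's line is within 0.1 rad of the index, the year knob is within about 0.2 rad of where it was, the punch is latched down (over 11.5 mm), and the mallet stands released, at rest and upright (within 0.08 rad) on its lower face on the mat, its head axis within 35 mm of the mat's centre (value of joint month_ring between -0.1 and 0.1 rad and distance of knob_mark from where it was at the start of the episode below 0.003 m and value of joint punch above 0.0115 m and horizontal distance between mallet and mat below 0.035 m and angle between mallet's own z axis and vertical below 0.08 rad and height (world z) of mallet below 0.008 m and linear speed of mallet below 0.01 m/s and contact force between the fingers and mallet below 0.1 N); the robot touches nothing.
It fails at once if the year knob is turned (its mark moves over 3 mm, about 0.2 rad) (distance of knob_mark from where it was at the start of the episode above 0.003 m).
It fails at once if the gripper or arm touches the punch (contact force between any of the fingers, the arm and punch above 0.5 N).
It fails at once if the punch is rammed: the mallet pushes on it with over 100 N (contact force between mallet and punch above 100 N).
It fails at once if the mallet bears on the punch more than 0.15 rad out of square (contact force between mallet and punch above 1 N and angle between mallet's own z axis and vertical above 0.15 rad).
It fails at once if a bottle, carton or the cup is moved over 25 mm (distance of any of bottle_a, bottle_b, bottle_tray, carton_a, carton_tray, cup from where it was at the start of the episode above 0.025 m).
It also fails if it takes over 64 s, if anything falls off the work surface, if the arm or the gripper's body presses on something with over 40 N, if the wrist force passes 120 N, or if a joint passes its speed limit or range.

### The arm

A 6-joint arm with a two-finger parallel gripper is mounted at the origin on the work surface. World frame = base frame: x ahead of the robot, y to its left, z up, the work surface at z = 0. Lengths are in m, angles in rad, forces in N, time in s.
With the tool pointing down it reaches from about 0.15 to 0.775 m from the base axis. Payload 6.1 kg.
Tool frame: the origin (TCP) lies at the very end of the fingers, on their centre line; the grasp point (between the pads) lies 19 mm behind it (bot.grip_point_offset is the distance from the TCP to the grasp point, in m); x points along the fingers, y is the direction in which the jaws open and shut, and the axes are right-handed (so a half turn about x gives the same grasp; the last joint's range is limited). The gripper opens to 85 mm and grips with 20 to 120 N. Pads are 22 mm wide; open, the fingers measure 114 mm over their backs; the gripper's body (76 mm by 85 mm) begins 54 mm behind the grasp point. The pads swing forward as they close: fully open they stand 13 mm farther back than shut.
Start: joints at [-1.25, 0.126, -0.04, 1.405, 0, 1.571], TCP at [0.166, -0.498, 0.231] pointing down, gripper open.
Joint ranges: [-2.72, 2.72], [-0.95, 1.95], [-1.27, 1.35], [-1.78, 2.02], [-1.46, 1.47], [-3.14, 3.14]. Speed limits (rad/s): [2.39, 2.39, 3.01, 3.14, 3.14, 3.14].

### API

Orientations are given as a 3x3 rotation matrix whose columns are the frame's x, y, z axes.
In Python, from plant import bot gives the robot as it stands. Calls block until the motion is done:
- bot.move_to(position, orientation): joint-space move of the TCP to a pose.
- bot.servo_line(position, rotation=None, rate=0.15): straight line of the TCP; rotation=None keeps the orientation; rate is the mean speed in m/s.
- bot.move_j(angles): joint-space move.
- bot.release() and bot.close_gripper(grasp_force=None): open the fingers fully, or close them until they stop; grasp_force is the grip in N (None keeps the last).
- bot.hold(seconds).
- bot.ik(position, orientation): joint angles nearest the present ones, or None.
- bot.capture(name): name is "scene" or "side" or "wrist"; returns (picture, depth): 384x512x3 uint8, red, green, blue; 384x512 float32, m along the optical axis (not along the pixel's ray), 0 where there is no reading.
- bot.calibration(name): a dict with "fx", "fy", "cx", "cy" (pixels), "eye" and "rotation" of the camera in the world; the wrist camera has in their place "T_tool_cam" (4x4, takes a point from camera to tool coordinates, whose origin is the TCP and whose axes are the tool frame's). Camera axes: x right, y down, z forward; pixel columns grow to the right and rows downward; lengths in m; the calibration is good to about 2 mm. A picture is of the moment at which its call begins: read the wrist's pose just before it. calibration takes no time and is no camera call.
A pose or a line that the arm cannot do raises bot.MotionError and nothing moves.
- bot.close_job(): hands the job in, once; it reports no verdict.
Readings, each from a call of its own:
- bot.current_time_s(): time.
- bot.current_joints(): joint angles.
- bot.current_joint_velocities(): joint speeds.
- bot.current_joint_torque(): joint torques, N m.
- bot.current_position(): TCP position.
- bot.current_orientation(): TCP orientation.
- bot.current_wrist_force(): force on the tool from outside, world axes, zero at the start.
- bot.current_torque(): the same for the moment, N m.
- bot.current_grip_width(): opening from 0.0 (shut) to 1.0 (fully open).
Only numpy, scipy, OpenCV 4.12 (cv2) and the standard library are available. Lean on these libraries where they do the work, as an engineer would, in place of code of your own. Each camera call takes 0.05 s, during which the arm holds its last target.

## Working session

There is one attempt and no reset: what is moved stays moved. The work goes in short steps, each a Python script; the robot and the scene stay as the last script left them, time stands still between calls to the robot, and variables do not carry over. Pictures are saved under pics/ and viewed, and the job is handed in when it is done.

```bash
ls; mkdir -p pics
python3 - <<'E'
from plant import bot
import cv2,numpy as np
for n in ["scene","side","wrist"]:
    im,d=bot.capture(n)
    cv2.imwrite(f"pics/{n}0.png",im[:,:,::-1]); np.savez(f"pics/{n}0.npz",im=im,d=d)
    c=bot.calibration(n); print(n,{k:np.round(v,3).tolist() for k,v in c.items()})
print(bot.current_time_s(),bot.current_orientation())
E
```

```text
pics
scene {'fx': 490.072, 'fy': 490.072, 'cx': 254.817, 'cy': 192.891, 'eye': [1.323, -0.545, 1.247], 'rotation': [[0.55, 0.605, -0.576], [0.835, -0.413, 0.364], [-0.018, -0.681, -0.732]]}
side {'fx': 479.0, 'fy': 479.0, 'cx': 263.241, 'cy': 193.176, 'eye': [1.067, 1.174, 1.012], 'rotation': [[-0.89, 0.252, -0.38], [0.456, 0.495, -0.74], [0.001, -0.831, -0.556]]}
wrist {'fx': 325.719, 'fy': 325.719, 'cx': 252.957, 'cy': 189.774, 'T_tool_cam': [[-0.0, -0.323, 0.946, -0.143], [1.0, -0.001, -0.0, 0.001], [0.001, 0.946, 0.323, -0.084], [0.0, 0.0, 0.0, 1.0]]}
0.15 [[-3.80272025e-04  3.15285369e-01 -9.48996834e-01]
 [ 1.11552643e-03 -9.48996179e-01 -3.15285598e-01]
 [-9.99999305e-01 -1.17852534e-03  9.16753740e-06]]
```

View pics/scene0.png

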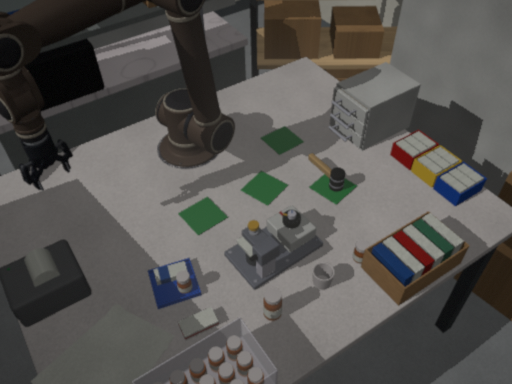

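View pics/side0.png

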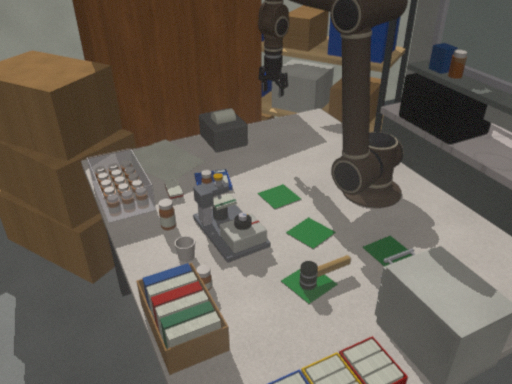

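View pics/wrist0.png

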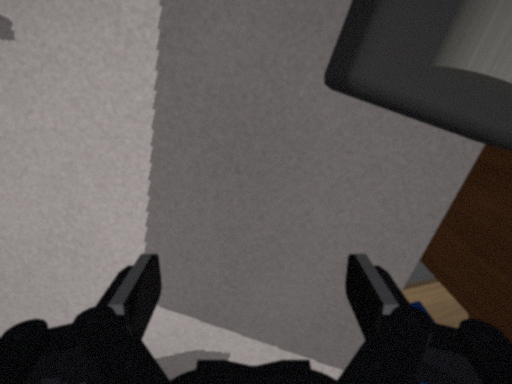

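The scene view shows four green mats, at about (203,215), (265,187), (333,186) with the mallet on it, and (281,140). The coder is at (275,245), with its cap at (253,226) and its dial at (292,217). The side view shows the mats at (279,196), (311,233), (308,282) with the mallet, and (387,250). Next I'll measure how far each mat is from the base.

```bash
cat > h.py <<'E'
import numpy as np,cv2
def ray(c,uv):
    uv=np.atleast_2d(uv).astype(float)
    d=np.c_[(uv[:,0]-c['cx'])/c['fx'],(uv[:,1]-c['cy'])/c['fy'],np.ones(len(uv))]
    return d@np.array(c['rotation']).T
def onplane(c,uv,z):
    r=ray(c,uv);e=np.array(c['eye']);t=(z-e[2])/r[:,2];return e+r*t[:,None]
def wristcal(bot):
    c=dict(bot.calibration('wrist'));T=np.array(c['T_tool_cam'])
    R=np.array(bot.current_orientation());p=np.array(bot.current_position())
    c['rotation']=R@T[:3,:3];c['eye']=p+R@T[:3,3];return c
def down(a):
    # tool x down; jaw axis (y) at world angle a
    y=np.array([np.cos(a),np.sin(a),0]);x=np.array([0,0,-1.]);return np.c_[x,y,np.cross(x,y)]
E
python3 - <<'E'
from plant import bot
from h import *
for n in ["scene","side"]:
    f=np.load(f"pics/{n}0.npz");im=f['im'];c=bot.calibration(n)
    hsv=cv2.cvtColor(im,cv2.COLOR_RGB2HSV)
    m=cv2.inRange(hsv,(50,100,30),(80,255,255))
    k,l,s,ce=cv2.connectedComponentsWithStats(m)
    for i in range(1,k):
        if s[i,4]>150:
            p=onplane(c,ce[i],.004)[0];print(n,'mat',ce[i].round(),s[i,4],p.round(3),np.hypot(p[0],p[1]).round(3))
            cn=max(cv2.findContours((l==i).astype(np.uint8),0,1)[0],key=len)
            box=cv2.boxPoints(cv2.minAreaRect(onplane(c,cn[:,0],.004)[:,:2].astype(np.float32)));print(box.round(3).tolist(),box.mean(0).round(3))
    # yellow/orange
    x0,y0,x1,y1={'scene':(160,120,360,310),'side':(150,160,370,320)}[n]
    crop=im[y0:y1,x0:x1,::-1]
    crop=cv2.convertScaleAbs(crop,alpha=1.8)
    s=min(800/crop.shape[1],600/crop.shape[0])
    cv2.imwrite(f"pics/{n}crop.png",cv2.resize(crop,None,fx=s,fy=s,interpolation=cv2.INTER_CUBIC));print(s)
E
```

```text
scene mat [264. 188.] 768 [0.343 0.113 0.004] 0.361
[[0.27000001072883606, 0.14900000393390656], [0.3070000112056732, 0.04100000113248825], [0.4129999876022339, 0.07699999958276749], [0.37599998712539673, 0.1850000023841858]] [0.341 0.113]
scene mat [332. 189.] 518 [0.482 0.302 0.004] 0.569
[[0.40400001406669617, 0.35600000619888306], [0.4300000071525574, 0.24500000476837158], [0.5419999957084656, 0.2720000147819519], [0.515999972820282, 0.382999986410141]] [0.473 0.314]
scene mat [203. 215.] 878 [ 0.334 -0.128  0.004] 0.358
[[0.2709999978542328, -0.07699999958276749], [0.2809999883174896, -0.1889999955892563], [0.39399999380111694, -0.17800000309944153], [0.3840000033378601, -0.06700000166893005]] [ 0.332 -0.128]
scene mat [434. 237.] 422 [0.826 0.436 0.004] 0.935
[[0.7459999918937683, 0.42399999499320984], [0.8989999890327454, 0.4000000059604645], [0.9070000052452087, 0.4519999921321869], [0.7540000081062317, 0.4749999940395355]] [0.827 0.438]
3.1578947368421053
side mat [279. 196.] 507 [ 0.335 -0.124  0.004] 0.357
[[0.27399998903274536, -0.07500000298023224], [0.2849999964237213, 
[... 161 characters left out ...]
117 0.004] 0.365
[[0.2720000147819519, 0.1509999930858612], [0.30799999833106995, 0.041999999433755875], [0.4169999957084656, 0.07800000160932541], [0.38100001215934753, 0.18799999356269836]] [0.344 0.115]
side mat [384. 248.] 534 [0.176 0.295 0.004] 0.344
[[0.11400000005960464, 0.34700000286102295], [0.11999999731779099, 0.25099998712539673], [0.23399999737739563, 0.257999986410141], [0.2280000001192093, 0.35499998927116394]] [0.174 0.303]
side mat [296. 285.] 303 [0.515 0.308 0.004] 0.6
[[0.47600001096725464, 0.26100000739097595], [0.5339999794960022, 0.24400000274181366], [0.5699999928474426, 0.36800000071525574], [0.5120000243186951, 0.38499999046325684]] [0.523 0.314]
3.6363636363636362
```

View pics/scenecrop.png

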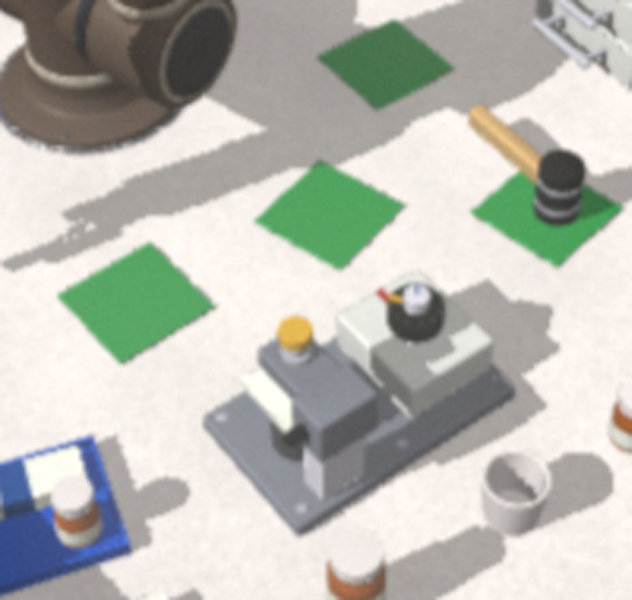

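View pics/sidecrop.png

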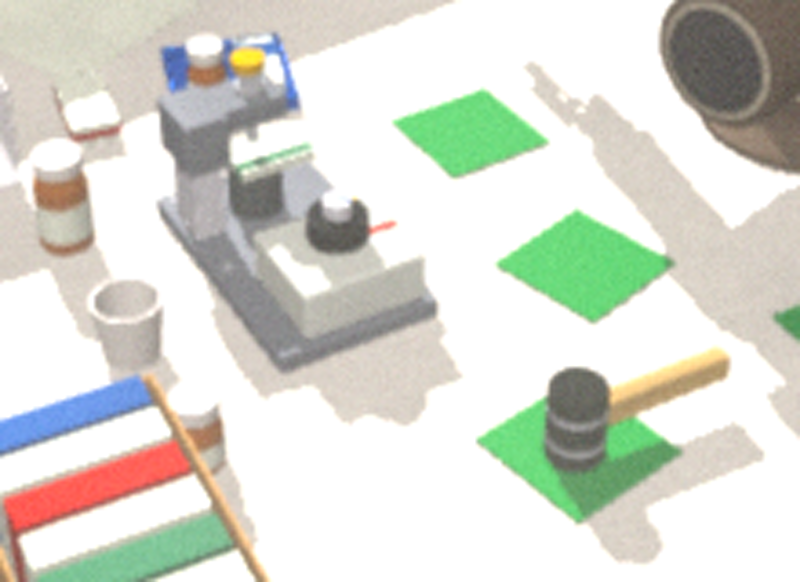

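The mat under the mallet is the farthest, at about 0.57 m from the base against 0.34–0.36 for the others. It is on the left and it's the one I want. I'll triangulate the dial, cap and mallet, then look at the dial from the wrist camera.

```bash
cat >> h.py <<'E'
def tri(c1,u1,c2,u2):
    A=[];b=[]
    for c,u in((c1,u1),(c2,u2)):
        r=ray(c,u)[0];r/=np.linalg.norm(r);P=np.eye(3)-np.outer(r,r);A.append(P);b.append(P@np.array(c['eye']))
    A=np.vstack(A);b=np.hstack(b);x=np.linalg.lstsq(A,b,rcond=None)[0];return x,np.linalg.norm(A@x-b)
E
python3 - <<'E'
from plant import bot
from h import *
a=bot.calibration('scene');b=bot.calibration('side')
S=lambda x,y:(x/3.158+160,y/3.158+120)
D=lambda x,y:(x/3.636+150,y/3.636+160)
for n,p,q in [('cap top',(296,328),(247,60)),('knobtop',(417,293),(340,204)),('mallet head top',(561,166),(578,385)),('handle end',(478,115),(722,362)),('index',(379,293),(395,224))]:
    print(n,*tri(a,S(*p),b,D(*q)))
for p in [(300,532),(514,392),(206,424)]: print('base corner z.02',onplane(a,S(*p),.02 if p[0]!=300 else .02))
for p in [(284,362),(436,305),(160,208)]: print('base corner side',onplane(b,D(*p),.02))
E
```

```text
cap top [ 0.58684256 -0.08516848  0.18358792] 0.002617437735966757
knobtop [0.56677667 0.06518725 0.11376273] 0.0017756276876204488
mallet head top [0.48117209 0.32019623 0.07437408] 0.0002447425785414368
handle end [0.33965747 0.32057381 0.04097816] 0.001068347907247057
index [0.51218244 0.05914297 0.06753705] 0.0009190096698948883
base corner z.02 [[ 0.67448053 -0.14325774  0.02      ]]
base corner z.02 [[0.65939716 0.1188074  0.02      ]]
base corner z.02 [[ 0.52227201 -0.15221611  0.02      ]]
base corner side [[0.65420266 0.13274061 0.02      ]]
base corner side [[0.50427329 0.12485657 0.02      ]]
base corner side [[ 0.67165597 -0.12165921  0.02      ]]
```

The dial is near (0.567, 0.065), the cap top at z≈0.18, and the mallet head at (0.481, 0.320) with its handle towards -x. Next is a wrist view over the dial.

Run:
```python
from plant import bot
from h import *
for a in [0.1,-1.0,1.0,1.57,-1.57]:
    q=bot.ik([.566,.065,.074],down(a)); print(a,None if q is None else np.round(q,2))
bot.move_to([.566,.065,.28],down(0.1))
c=wristcal(bot); im,d=bot.capture('wrist')
cv2.imwrite("pics/w1.png",cv2.convertScaleAbs(im[:,:,::-1],alpha=1.4)); np.savez("pics/w1.npz",im=im,d=d,**{k:c[k] for k in('fx','fy','cx','cy','eye','rotation')})
print(bot.current_time_s(),bot.current_position())
```

```text
0.1 [ 0.11  0.25 -0.23  1.09  0.    1.59]
-1.0 [ 0.11  0.25 -0.23  1.09  0.    2.69]
1.0 [ 0.11  0.25 -0.23  1.09  0.    0.69]
1.57 [ 0.11  0.25 -0.23  1.09  0.    0.12]
-1.57 [ 0.11  0.25 -0.23  1.09  0.   -3.03]
2.6583 [0.56602167 0.06408945 0.279999  ]
```

View pics/w1.png

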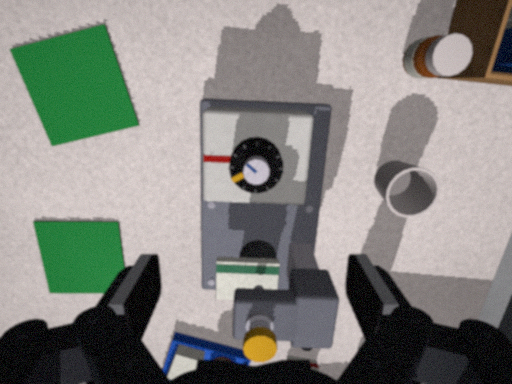

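The wrist view shows the dial at (256,166), with the red index at (205-228,158), the yellow line end at (236,178) and the blue knob line towards (248,167). The cap is at (260,345). Now I'll measure these by colour.

```bash
cat >> h.py <<'E'
def measure(im,c,d=None):
    hsv=cv2.cvtColor(im,cv2.COLOR_RGB2HSV)
    roi=np.zeros(im.shape[:2],np.uint8);roi[90:250,170:340]=255
    blk=cv2.inRange(hsv,(0,0,0),(179,255,45))&roi
    k,l,s,ce=cv2.connectedComponentsWithStats(blk)
    i=min([i for i in range(1,k) if s[i,4]>200],key=lambda i:np.hypot(*(ce[i]-(256,166))))
    cn=max(cv2.findContours((l==i).astype(np.uint8),0,1)[0],key=len)
    (ex,ey),ax,an=cv2.fitEllipse(cv2.convexHull(cn))
    red=(cv2.inRange(hsv,(0,130,60),(6,255,255))|cv2.inRange(hsv,(174,130,60),(179,255,255)))&roi
    yel=cv2.inRange(hsv,(12,130,90),(32,255,255))&roi
    out=dict(ring_px=(ex,ey),ax=ax,ring=onplane(c,(ex,ey),.100)[0])
    for n,m,z in(('red',red,.07),('yel',yel,.102)):
        k,l,s,ce=cv2.connectedComponentsWithStats(m)
        i=min([i for i in range(1,k) if s[i,4]>8],key=lambda i:np.hypot(*(ce[i]-(ex,ey))))
        vs,us=np.nonzero(l==i);p=onplane(c,np.c_[us,vs],z)
        out[n]=p.mean(0);out[n+'_px']=ce[i];out[n+'_n']=s[i,4]
        q=cv2.fitLine(p[:,:2].astype(np.float32),cv2.DIST_L2,0,.01,.01).ravel();out[n+'_ang']=np.arctan2(q[1],q[0])
    return out
def load(f):
    z=np.load(f);return z['im'],{k:(z[k] if z[k].ndim else float(z[k])) for k in('fx','fy','cx','cy','eye','rotation')}
E
python3 - <<'E'
from h import *
im,c=load('pics/w1.npz');o=measure(im,c)
for k,v in o.items(): print(k,np.round(v,4))
r=o['ring']
# coder yaw: base edges
for n in('red','yel'):
    v=o[n]-r;print(n,'dir',np.arctan2(-v[1],-v[0]),np.hypot(v[0],v[1]))
for p in [(205,101),(329,106),(202,289),(313,290)]: print(onplane(c,p,.02).round(4))
pp=[onplane(c,p,.07)[0].round(4) for p in [(204,113),(311,114),(203,201),(305,205)]];print(pp)
x=cv2.resize(im[110:220,190:320,::-1],None,fx=6,fy=5.4,interpolation=cv2.INTER_CUBIC) if 0 else cv2.resize(im[115:215,195:320,::-1],None,fx=6,fy=6,interpolation=cv2.INTER_CUBIC)
cv2.imwrite('pics/w1c.png',cv2.convertScaleAbs(x,alpha=1.4))
E
```

```text
ring_px [256.0178 164.6501]
ax [52.3208 54.9804]
ring [0.5697 0.0636 0.1   ]
red [0.5268 0.0587 0.07  ]
red_px [216.8169 158.4155]
red_n 142
red_ang 0.0548
yel [0.5518 0.049  0.102 ]
yel_px [237.3182 177.1667]
yel_n 66
yel_ang 0.6568
red dir 0.11237495857509908 0.04319086791948872
yel dir 0.683103416363419 0.023049528402828458
[[0.5039 0.1151 0.02  ]]
[[0.6526 0.1238 0.02  ]]
[[ 0.5128 -0.1507  0.02  ]]
[[ 0.6744 -0.1367  0.02  ]]
[array([0.5102, 0.1066, 0.07  ]), array([0.6233, 0.1166, 0.07  ]), array([0.514 , 0.0067, 0.07  ]), array([0.6324, 0.0133, 0.07  ])]
```

View pics/w1c.png

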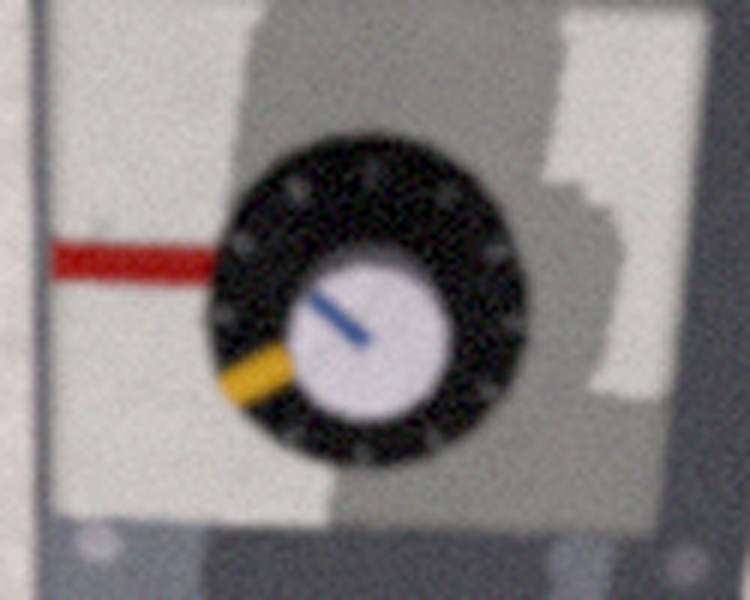

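Run:
```python
from h import *
im,c=load('pics/w1.npz')
print(onplane(c,(256.7,172),.118),onplane(c,(256.3,166.4),.102))
hsv=cv2.cvtColor(im,cv2.COLOR_RGB2HSV)
# knob: not black inside ring
m=cv2.inRange(hsv,(0,0,70),(179,110,255));w=np.zeros_like(m);cv2.circle(w,(257,171),18,255,-1)
m&=w;k,l,s,ce=cv2.connectedComponentsWithStats(m);i=1+np.argmax(s[1:,4])
cn=max(cv2.findContours((l==i).astype(np.uint8),0,1)[0],key=len);e=cv2.fitEllipse(cv2.convexHull(cn));print(e,onplane(c,e[0],.118))
z=np.load('pics/w1.npz')['d'];
# cap
cap=cv2.inRange(hsv,(15,130,90),(32,255,255));k,l,s,ce=cv2.connectedComponentsWithStats(cap)
for i in range(1,k):
    if s[i,4]>300:
        print('cap',ce[i],s[i]);vs,us=np.nonzero(l==i)
        P=np.c_[us,vs];r=ray(c,P);X=c['eye']+r*z[vs,us][:,None];X=X[z[vs,us]>0];print(np.percentile(X[:,2],[5,50,95]));T=X[X[:,2]>np.percentile(X[:,2],95)-.006];print(cv2.minEnclosingCircle(T[:,:2].astype(np.float32)),len(T))
```

```text
[[0.57048262 0.06095189 0.118     ]] [[0.57012029 0.06230513 0.102     ]]
((255.8101348876953, 171.36090087890625), (26.614173889160156, 27.259990692138672), 70.55103302001953) [[0.56955746 0.06150859 0.118     ]]
cap [259.31541726 347.97878359] [243 335  34  27 707]
[0.18545034 0.18645359 0.18736832]
((0.5870670676231384, -0.08737164735794067), 0.0159969050437212) 704
```

The dial axis is at (0.570, 0.062), the coder yaw is about 0.06, and the ring sits at about +0.57. The cap is at (0.587, -0.087), top z≈0.186. I'll grip the ring gently and turn it clockwise by 0.58.

Run:
```python
from plant import bot
from h import *
p=np.array([.570,.062,.074]); a=0.40
bot.move_to([p[0],p[1],.17],down(a))
bot.servo_line(p,rate=.08)
print(bot.current_position(),np.round(bot.current_wrist_force(),2))
bot.close_gripper(20)
print('w',bot.current_grip_width(),np.round(bot.current_wrist_force(),2),bot.current_time_s())
q=np.array(bot.current_joints()); q[5]+=0.58
bot.move_j(q)
bot.hold(.1)
print(bot.current_position(),np.round(bot.current_wrist_force(),2),bot.current_torque(),bot.current_grip_width())
bot.release()
pp=bot.current_position()
bot.servo_line([p[0],p[1],.17],rate=.15)
bot.move_to([.570,.062,.25],down(0.1)); bot.hold(.1)
c=wristcal(bot); im,d=bot.capture('wrist')
np.savez("pics/w2.npz",im=im,d=d,**{k:c[k] for k in('fx','fy','cx','cy','eye','rotation')})
cv2.imwrite("pics/w2.png",cv2.convertScaleAbs(im[:,:,::-1],alpha=1.4))
print(bot.current_time_s())
```

```text
[0.57042087 0.06205599 0.0746224 ] [-0.19 -0.05  0.52]
w 0.6498680619302283 [-4.47 -1.49  5.05] 4.9083
[0.56896732 0.06156739 0.07457816] [-2.98 -0.15  2.08] [-0.06785668  0.61118001  0.02372961] 0.6476832492090796
7.375
```

View pics/w2.png

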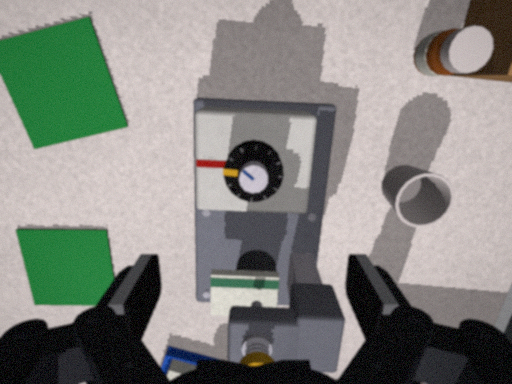

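The ring's yellow line is now at about (231,172), next to the red index at (210,163), and the knob's blue line still points the same way. Measuring the angles:

Run:
```python
from h import *
for f in('w1','w2'):
    im,c=load(f'pics/{f}.npz');o=measure(im,c)
    hsv=cv2.cvtColor(im,cv2.COLOR_RGB2HSV)
    b=cv2.inRange(hsv,(105,90,60),(130,255,255));w=np.zeros_like(b);ex,ey=o['ring_px'];cv2.circle(w,(int(ex),int(ey)+6),15,255,-1);b&=w
    vs,us=np.nonzero(b);P=onplane(c,np.c_[us,vs],.118);q=cv2.fitLine(P[:,:2].astype(np.float32),2,0,.01,.01).ravel()
    m=cv2.inRange(hsv,(0,0,70),(179,110,255))&w;cn=max(cv2.findContours(m,0,1)[0],key=len);e=cv2.fitEllipse(cv2.convexHull(cn));kc=onplane(c,e[0],.118)[0]
    print('ring',o['ring'].round(4),'knob c',kc.round(4),'red_ang',o['red_ang'],'yel_ang',o['yel_ang'])
    for n in('red','yel'):
        v=o[n]-np.r_[.570,.062,0];w=o[n]-kc;print(n,o[n].round(4),np.arctan2(-v[1],-v[0]),np.arctan2(-w[1],-w[0]))
    print('blue ang',np.arctan2(q[1],q[0]),len(us),P.mean(0))
x=cv2.resize(im[120:220,185:310,::-1],None,fx=6,fy=6,interpolation=cv2.INTER_CUBIC)
cv2.imwrite('pics/w2c.png',cv2.convertScaleAbs(x,alpha=1.4))
```

```text
ring [0.5697 0.0636 0.1   ] knob c [0.5696 0.0615 0.118 ] red_ang 0.054790795 yel_ang 0.6567523
red [0.5268 0.0587 0.07  ] 0.07523379948174237 0.06457249767652319
yel [0.5518 0.049  0.102 ] 0.6199914180522844 0.61339834404396
blue ang -0.6334744 19 [0.56418673 0.06489692 0.118     ]
ring [0.5696 0.0637 0.1   ] knob c [0.5696 0.0626 0.118 ] red_ang 0.05784969 yel_ang -0.047095813
red [0.5263 0.0587 0.07  ] 0.07530260377913289 0.0891253152780959
yel [0.5485 0.0606 0.102 ] 0.0643603481148889 0.09261261993994252
blue ang -0.6155227 24 [0.56452829 0.06474051 0.118     ]
```

View pics/w2c.png

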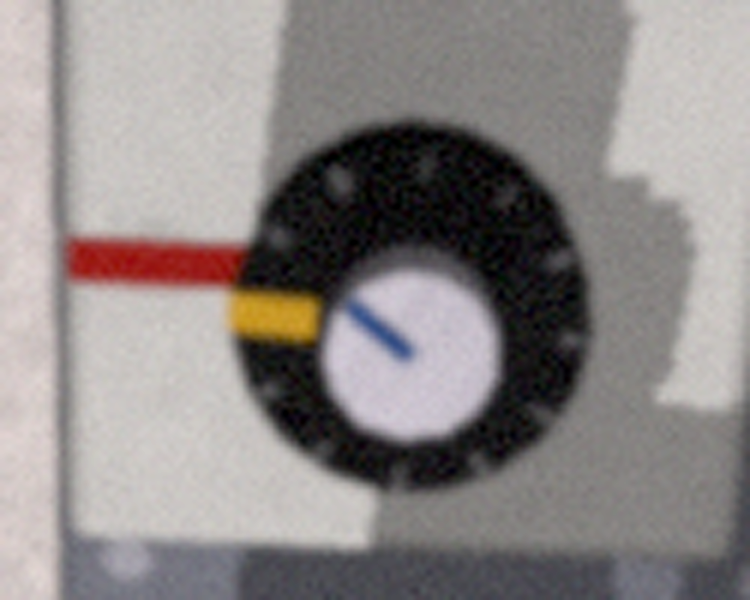

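By the centre method the line is within about 0.01 of the index, and by the line fit about 0.05–0.1 off, though that fit uses a very short blob. The commanded turn gives roughly 0, so the ring is set and let go. The knob is unmoved (blue line angle -0.633 before, -0.616 after). Next I'll look at the mallet and mat.

Run:
```python
from plant import bot
from h import *
bot.move_to([.38,.32,.28],down(1.5708)); bot.hold(.1)
c=wristcal(bot); im,d=bot.capture('wrist')
np.savez("pics/w3.npz",im=im,d=d,**{k:c[k] for k in('fx','fy','cx','cy','eye','rotation')})
cv2.imwrite("pics/w3.png",cv2.convertScaleAbs(im[:,:,::-1],alpha=1.4))
hsv=cv2.cvtColor(im,cv2.COLOR_RGB2HSV)
for n,lo,hi,z in(('mat',(50,90,30),(80,255,255),.004),('handle',(12,70,90),(26,255,255),.053),('head',(0,0,0),(179,120,42),.076)):
    m=cv2.inRange(hsv,lo,hi);k,l,s,ce=cv2.connectedComponentsWithStats(m)
    for i in range(1,k):
        if s[i,4]>400:
            cn=max(cv2.findContours((l==i).astype(np.uint8),0,1)[0],key=len)
            box=cv2.boxPoints(cv2.minAreaRect(cv2.convexHull(onplane(c,cn[:,0],z)[:,:2].astype(np.float32))))
            print(n,s[i].tolist(),ce[i].round(1),box.round(4).tolist(),box.mean(0).round(4))
print(bot.current_time_s())
```

```text
mat [197, 0, 104, 21, 1847] [246.    8.5] [[0.21379999816417694, 0.2549000084400177], [0.23409999907016754, 0.2549000084400177], [0.2345000058412552, 0.3727000057697296], [0.2142000049352646, 0.37279999256134033]] [0.2242 0.3138]
mat [26, 54, 127, 120, 8983] [ 90.5 113.6] [[0.2680000066757202, 0.15139999985694885], [0.3059999942779541, 0.03889999911189079], [0.4180999994277954, 0.07670000195503235], [0.3801000118255615, 0.1891999989748001]] [0.343  0.1141]
mat [262, 163, 38, 83, 1923] [279.6 203.5] [[0.40310001373291016, 0.35830000042915344], [0.412200003862381, 0.3206000030040741], [0.5267999768257141, 0.3481000065803528], [0.5177000164985657, 0.38580000400543213]] [0.465  0.3532]
mat [199, 172, 47, 85, 2502] [224.6 208.3] [[0.41519999504089355, 0.3059999942779541], [0.4293999969959259, 0.24410000443458557], [0.5443000197410583, 0.2703000009059906], [0.5302000045776367, 0.33219999074935913]] [0.4798 0.2882]
handle [244, 115, 17, 101, 1358] [252.  164.2] [[0.3361000120639801, 0.3240000009536743], [0.33649998903274536, 0.3073999881744385], [0.45739999413490295, 0.310699999332428], [0.
[... 741 characters left out ...]

head [0, 229, 165, 155, 8240] [ 87.8 321.7] [[0.46389999985694885, -0.018200000748038292], [0.704200029373169, -0.01940000057220459], [0.705299973487854, 0.20190000534057617], [0.4650000035762787, 0.20309999585151672]] [0.5846 0.0918]
head [174, 255, 262, 129, 4417] [342.1 335.1] [[0.49959999322891235, 0.2076999992132187], [0.704800009727478, 0.20720000565052032], [0.7056999802589417, 0.5566999912261963], [0.5005000233650208, 0.557200014591217]] [0.6026 0.3822]
head [403, 320, 109, 64, 2522] [459.6 356.6] [[0.5967000126838684, 0.5289000272750854], [0.7056000232696533, 0.5285999774932861], [0.7059999704360962, 0.6786999702453613], [0.597000002861023, 0.6790000200271606]] [0.6513 0.6038]
8.75
```

View pics/w3.png

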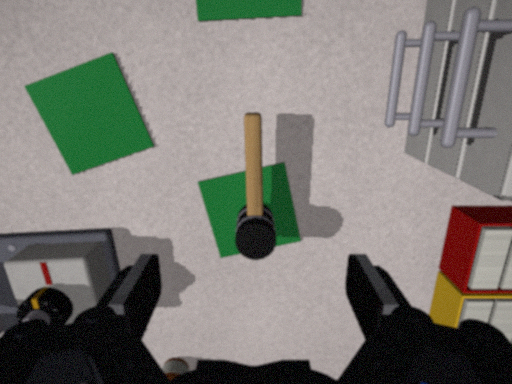

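The wrist view shows the mallet head top at (256,238) and its handle end at (252,115). The mat corners average to (0.4736, 0.3146), which agrees with the scene view. Nothing else looks like the mallet, so I'll grip it across the handle 45 mm from the axis and lift.

```bash
cat >> h.py <<'E'
def tilt(bot,name):
    c=wristcal(bot); im,d=bot.capture('wrist')
    cv2.imwrite(f"pics/{name}.png",cv2.convertScaleAbs(im[:,:,::-1],alpha=1.4))
    np.savez(f"pics/{name}.npz",im=im,d=d,**{k:c[k] for k in('fx','fy','cx','cy','eye','rotation')})
    return im,d,c
E
python3 - <<'E'
from plant import bot
from h import *
R=down(1.5708+.025); p=np.array([.4365,.3187,.021])
bot.move_to(p+[0,0,.09],R)
bot.servo_line(p,rate=.12)
print(bot.current_position(),np.round(bot.current_wrist_force(),2))
bot.close_gripper(120)
print('w',bot.current_grip_width(),np.round(bot.current_wrist_force(),2),bot.current_time_s())
bot.servo_line(p+[0,0,.06],rate=.1); bot.hold(.2)
f=np.array(bot.current_wrist_force());print(f.round(2),np.round(bot.current_torque(),3))
bot.servo_line(p+[0,0,.25],rate=.25)
tilt(bot,'w4'); print(bot.current_time_s(),bot.current_position())
im,d=bot.capture('side');cv2.imwrite('pics/s4.png',cv2.convertScaleAbs(im[:,:,::-1],alpha=1.4))
E
```

```text
[0.43706311 0.31921758 0.02203657] [0.63 0.14 0.01]
w 0.2173215880081082 [-2.04  0.42  3.79] 11.0167
[-0.14  0.87 -2.54] [0.002 0.085 0.038]
12.925 [0.4359433  0.31829319 0.26909312]
```

View pics/w4.png

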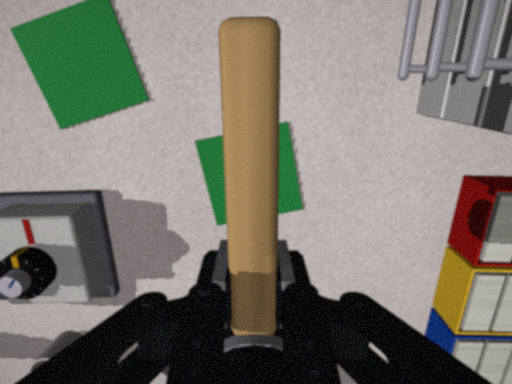

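View pics/s4.png

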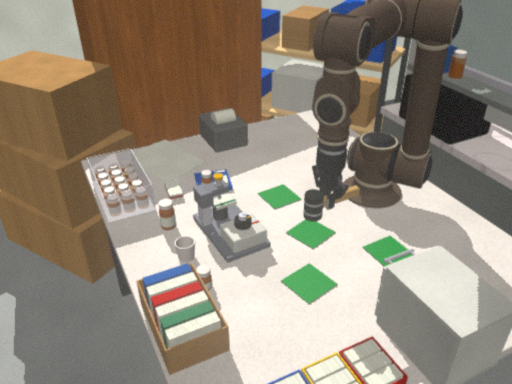

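The mallet is held and looks upright in the side view at (313,205); the wrist view shows its handle at (250,180). I'll check tilt from the handle-top depth.

```bash
cat >> h.py <<'E'
def handle_tilt(im,d,c):
    hsv=cv2.cvtColor(im,cv2.COLOR_RGB2HSV);m=cv2.inRange(hsv,(12,70,60),(26,255,255))
    m[:,:200]=0;m[:,320:]=0;m[320:]=0;m=cv2.erode(m,np.ones((15,15)))
    vs,us=np.nonzero(m&(d>0).astype(np.uint8)*255);X=c['eye']+ray(c,np.c_[us,vs])*d[vs,us][:,None]
    X=X[np.abs(X[:,2]-np.median(X[:,2]))<.02]
    A=np.c_[X[:,:2],np.ones(len(X))];k=np.linalg.lstsq(A,X[:,2],rcond=None)[0]
    q=cv2.fitLine(X[:,:2].astype(np.float32),2,0,.01,.01).ravel()
    return k[:2],X.min(0),X.max(0),np.arctan2(q[1],q[0]),len(X)
E
python3 - <<'E'
from h import *
f=np.load('pics/w4.npz');im,c=load('pics/w4.npz')
print(handle_tilt(im,f['d'],c))
E
```

```text
(array([-0.00021893,  0.00189736]), array([0.33747516, 0.30679311, 0.29920656]), array([0.44559388, 0.32318834, 0.30378286]), np.float32(0.034841187), 10057)
```

There's no tilt. Next I'll bring it over the cap and feel down in 1 mm steps.

Run:
```python
from plant import bot
from h import *
R=down(1.5708+.025); x,y=.5418,-.0876
bot.move_to([x,y,.26],R)
bot.servo_line([x,y,.216],rate=.1); bot.hold(.3)
b=np.mean([np.array(bot.current_wrist_force()) for _ in range(5)],0)
print('base',b.round(2),bot.current_position(),bot.current_time_s())
z=.216
while z>.175:
    z-=.001
    bot.servo_line([x,y,z],rate=.03); bot.hold(.08)
    f=np.array(bot.current_wrist_force())-b
    if z<.2095: print(round(z,4),f.round(2),round(bot.current_position()[2],5))
    if f[2]>3: break
bot.hold(.1);print((np.array(bot.current_wrist_force())-b).round(2),bot.current_position(),np.round(bot.current_torque(),3),bot.current_time_s())
```

```text
base [ 0.02 -0.54 -3.3 ] [ 0.54208614 -0.08766042  0.21659003] 15.4167
0.209 [0.46 0.47 0.11] 0.20899
0.208 [-1.06  0.75  1.12] 0.20797
0.207 [ 0.06  0.71 -0.21] 0.20698
0.206 [-0.07  0.74  0.61] 0.20599
0.205 [0.39 0.01 0.04] 0.20501
0.204 [0.77 0.24 0.88] 0.20404
0.203 [-2.69  0.67  8.44] 0.20379
[-3.01  0.36  8.78] [ 0.54186222 -0.08763225  0.20376209] [ 0.023  0.511 -0.029] 19.85
```

The cap was felt at TCP z≈0.2039, face on the cap with 8.8 N, below the 12 N preload. I'll back off, check tilt and alignment, then strike to about 11.8 mm deep.

Run:
```python
from plant import bot
from h import *
x,y=.5418,-.0876
bot.servo_line([x,y,.229],rate=.08); bot.hold(.1)
im,d,c=tilt(bot,'w5'); print(handle_tilt(im,d,c))
for n in('scene','side'):
    im,d=bot.capture(n);cr=im[180:300,200:340] if n=='scene' else im[140:260,160:300]
    cv2.imwrite(f'pics/{n}5.png',cv2.convertScaleAbs(cv2.resize(cr[:,:,::-1],None,fx=5,fy=5,interpolation=cv2.INTER_CUBIC),alpha=1.6))
```

```text
(array([-7.29591649e-05,  1.71676752e-03]), array([ 0.44287253, -0.09928584,  0.25729871]), array([ 0.55142848, -0.08260554,  0.26237265]), np.float32(0.038627453), 10714)
```

View pics/scene5.png

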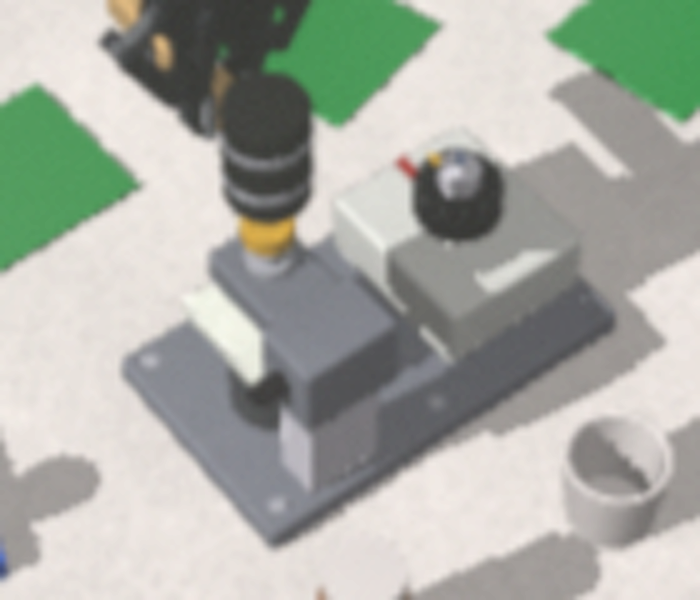

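View pics/side5.png

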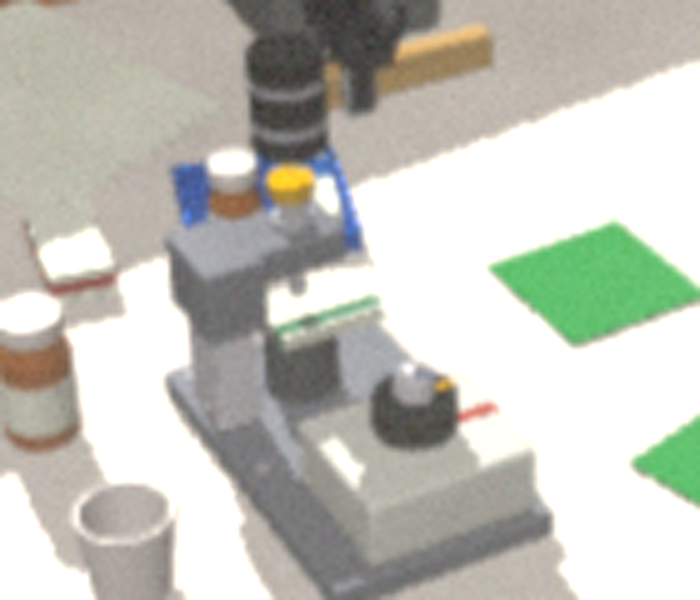

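In both views the mallet head sits squarely above the cap (scene crop cap at (267,235), head at (266,150)) with no tilt. Striking now.

Run:
```python
from plant import bot
from h import *
x,y=.5418,-.0876
t=bot.current_time_s()
bot.servo_line([x,y,.1922],rate=.07)
f=np.array(bot.current_wrist_force());print(f.round(2),bot.current_position(),bot.current_time_s()-t)
bot.hold(.15)
print(np.round(bot.current_wrist_force(),2),bot.current_position())
bot.servo_line([x,y,.245],rate=.12); bot.hold(.35)
im,d,c=tilt(bot,'w6'); print(handle_tilt(im,d,c))
for n in('scene','side'):
    im,d=bot.capture(n);cr=im[180:300,200:340] if n=='scene' else im[140:260,160:300]
    cv2.imwrite(f'pics/{n}6.png',cv2.convertScaleAbs(cv2.resize(cr[:,:,::-1],None,fx=5,fy=5,interpolation=cv2.INTER_CUBIC),alpha=1.6))
print(bot.current_time_s())
```

```text
[-0.21  0.14 -3.87] [ 0.54145109 -0.08753488  0.19163475] 0.6750000000000007
[-0.06  0.56 -3.17] [ 0.54170457 -0.08759196  0.19194284]
(array([ 0.00034639, -0.00098838]), array([ 0.44289269, -0.09928314,  0.27406668]), array([ 0.55092481, -0.08263388,  0.27847346]), np.float32(0.037606016), 10786)
22.4917
```

View pics/scene6.png

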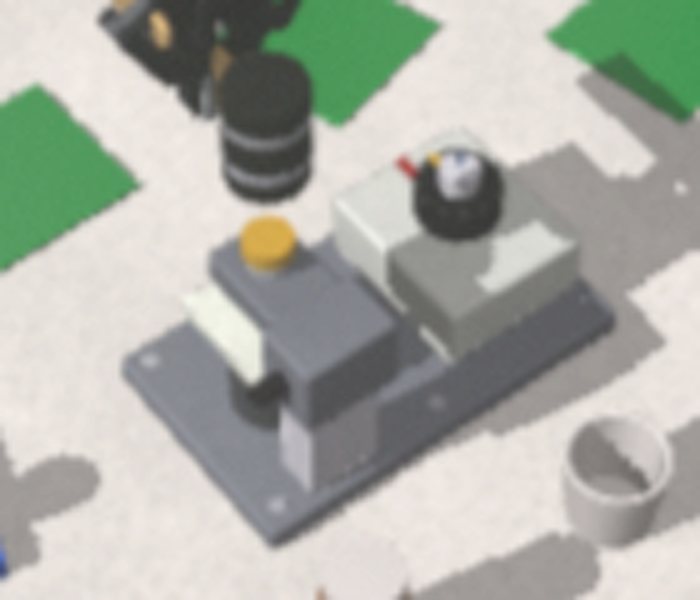

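View pics/side6.png

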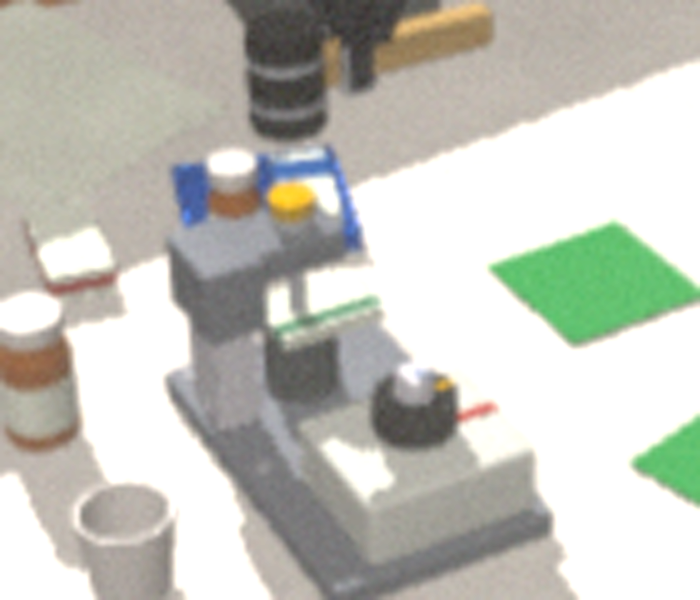

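The punch stayed down: the cap dropped onto the head (scene crop (267,240)) and there was no residual force. The mallet is still square. Now I'll stand it back on the mat.

Run:
```python
from plant import bot
from h import *
R=down(1.5708+.025); x,y=.4290,.3132
bot.servo_line([.5418,-.0876,.27],rate=.15)
bot.move_to([x,y,.15],R); bot.servo_line([x,y,.032],rate=.12); bot.hold(.25)
b=np.mean([np.array(bot.current_wrist_force()) for _ in range(3)],0)
z=.028
while z>.018:
    bot.servo_line([x,y,z],rate=.02); bot.hold(.1)
    f=np.array(bot.current_wrist_force())-b; print(round(z,4),f.round(2),round(bot.current_position()[2],5))
    if f[2]>3: break
    z-=.001
bot.release(); bot.hold(.3)
bot.servo_line([x,y,.12],rate=.12)
bot.move_to([.37,.313,.28],down(1.5708)); bot.hold(.1)
im,d,c=tilt(bot,'w7')
hsv=cv2.cvtColor(im,cv2.COLOR_RGB2HSV)
m=cv2.inRange(hsv,(50,90,30),(80,255,255));m[:130]=0;m[:,:180]=0;m[:,330:]=0;m[260:]=0
P=cv2.findNonZero(m)[:,0]
box=cv2.boxPoints(cv2.minAreaRect(cv2.convexHull(onplane(c,P,.004)[:,:2].astype(np.float32))));print('mat',box.round(4).tolist(),box.mean(0))
vs,us=np.nonzero(d>0);X=c['eye']+ray(c,np.c_[us,vs])*d[vs,us][:,None]
s=(X[:,2]>.066)&(X[:,2]<.09)&(np.hypot(X[:,0]-.474,X[:,1]-.315)<.045);T=X[s]
k=np.linalg.lstsq(np.c_[T[:,:2],np.ones(len(T))],T[:,2],rcond=None)[0]
print('head top',cv2.minEnclosingCircle(T[:,:2].astype(np.float32)),T.mean(0),k[:2],len(T),bot.current_time_s())
```

```text
0.028 [ 0.22  0.31 -0.04] 0.02794
0.027 [-0.68  0.18  1.14] 0.02699
0.026 [0.16 0.16 0.56] 0.02596
0.025 [-0.38  0.53  0.83] 0.02497
0.024 [-0.22  0.39  1.42] 0.02396
0.023 [-1.46  0.77  0.39] 0.02299
0.022 [ 0.16 -0.3   0.55] 0.02199
0.021 [-4.04 -1.13  7.79] 0.02151
mat [[0.40290001034736633, 0.3587999939918518], [0.42969998717308044, 0.24400000274181366], [0.5443000197410583, 0.27070000767707825], [0.5175999999046326, 0.3855000138282776]] [0.4736169  0.31475067]
head top ((0.47400280833244324, 0.3135218620300293), 0.025087552145123482) [0.47122781 0.3135915  0.07576035] [0.06255228 0.00643258] 1316 31.4833
```

View pics/w7.png

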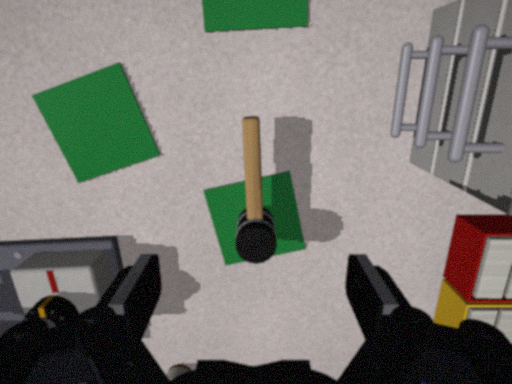

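The mallet stands with its head at (0.474, 0.3135), against the mat centre (0.4736, 0.3147). The 0.06 slope probably comes from points on the head's side, so I'll check that. I'll also re-check the ring and punch from above.

Run:
```python
from plant import bot
from h import *
f=np.load('pics/w7.npz');im,c=load('pics/w7.npz');d=f['d']
vs,us=np.nonzero(d>0);X=c['eye']+ray(c,np.c_[us,vs])*d[vs,us][:,None]
for cen,r,lo,hi in(((.474,.3135),.020,.070,.082),):
    T=X[(X[:,2]>lo)&(X[:,2]<hi)&(np.hypot(X[:,0]-cen[0],X[:,1]-cen[1])<r)];print('top',np.linalg.lstsq(np.c_[T[:,:2],np.ones(len(T))],T[:,2],rcond=None)[0],len(T))
T=X[(X[:,2]>.045)&(X[:,2]<.065)&(np.abs(X[:,1]-.311)<.007)&(X[:,0]>.335)&(X[:,0]<.435)];print('handle',np.linalg.lstsq(np.c_[T[:,:2],np.ones(len(T))],T[:,2],rcond=None)[0],len(T))
# overhead ring view, camera above the dial (dial centred under camera, less parallax)
bot.move_to([.50,.062,.25],down(1.5708));bot.hold(.15)
im,d,c=tilt(bot,'w8');print(bot.current_time_s())
```

```text
top [-0.00219296  0.00344454  0.07641682] 789
handle [ 0.00345002 -0.01921414  0.05796501] 977
32.7833
```

View pics/w8.png

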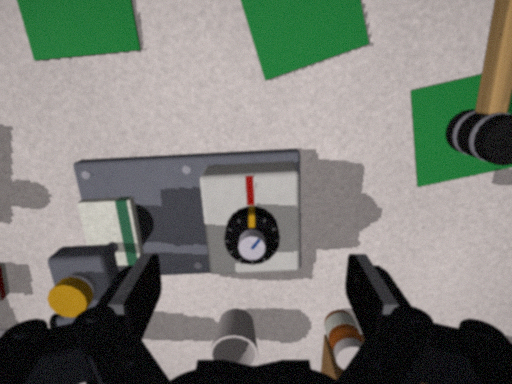

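The mallet is level (top slope 0.003). In this view, with parallax running along the line, the red (250,190), the yellow (252,217) and the knob centre (252,244) line up. Computing the angles:

Run:
```python
from h import *
im,c=load('pics/w8.npz');d=np.load('pics/w8.npz')['d'];hsv=cv2.cvtColor(im,cv2.COLOR_RGB2HSV)
roi=np.zeros(im.shape[:2],np.uint8);roi[170:270,215:290]=255
K=cv2.inRange(hsv,(0,0,70),(179,110,255));w=np.zeros_like(K);cv2.circle(w,(252,245),17,255,-1)
cn=max(cv2.findContours(K&w,0,1)[0],key=len);e=cv2.fitEllipse(cv2.convexHull(cn));kc=onplane(c,e[0],.118)[0];print(e,kc)
for n,lo,hi,z in(('red',(0,130,60),(7,255,255),.07),('yel',(12,130,80),(32,255,255),.102),('blue',(105,90,50),(130,255,255),.118)):
    vs,us=np.nonzero(cv2.inRange(hsv,lo,hi)&roi);P=onplane(c,np.c_[us,vs],z);q=cv2.fitLine(P[:,:2].astype(np.float32),2,0,.01,.01).ravel();v=P.mean(0)-kc
    print(n,len(us),'line',np.arctan(q[1]/q[0]),'dir',np.arctan2(-v[1],-v[0]))
# cap height, via depth
cap=cv2.inRange(hsv,(15,130,90),(32,255,255));cap[:270]=0;cap[:,120:]=0
vs,us=np.nonzero(cap);X=c['eye']+ray(c,np.c_[us,vs])*d[vs,us][:,None];print('cap z',np.median(X[:,2]),len(us))
```

```text
((250.8275604248047, 245.95704650878906), (26.066070556640625, 30.246074676513672), 148.5787811279297) [0.56769466 0.0603288  0.118     ]
red 138 line 0.05476119 dir 0.04083845658527545
yel 88 line 4.7693527e-05 dir -0.008594382552564483
blue 18 line -0.6592606 dir -1.0361942409846676
cap z 0.17349038946844367 937
```

The ring reads about -0.05 by both methods here, within 0.1. The knob is unmoved: its line angle is -0.66, against -0.63 at the start. The cap top is at 0.1735, 13 mm lower than before, so it's latched. The arm is clear of everything, so I'm handing in.

```bash
python3 -c "
from plant import bot
bot.hold(.2);print(bot.current_time_s());bot.close_job()"
```

```text
32.9833
the job is handed in; nothing more can be done
```

I finished all three steps and handed the job in at 33 s of the 64 s allowed. The interface gives no verdict.

- **Ring:** I turned the month ring clockwise 0.58 rad and let go. The last overhead check put its line about 0.05 rad past the index, inside the 0.1 limit. An earlier check disagreed: there the direction from the dial centre gave about -0.01 rad and a line fit on a very short mark about -0.1.
- **Year knob:** its line read -0.63 rad at the start and -0.66 rad at the end, which is within measuring noise.
- **Punch:** I felt the cap with the mallet at about 9 N, below the 12 N it takes to move. One stroke at a mean of 0.07 m/s, aimed about 11.8 mm deep, knocked it down. No force was left on it afterwards, and the cap top measured 13 mm lower (0.1865 to 0.1735 m), so it latched. I had no reading of the peak force or of the punch's own speed.
- **Mallet:** it stands released on the mat it came from, the farthest of the four from the base. It is about 1 mm from the centre and level to within measuring error. A first tilt fit gave 0.06 rad because it included points on the head's side; refitting on the top face alone gave 0.004 rad.
- **Other objects:** I never reached for the bottles, cartons or cup, but I did not measure their final positions. The arm was left clear of everything.

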